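# Open the alloy box's dial padlock and hold it up

### The job

The precious-alloy box is on day-lock: its padlock needs only the last number, zero. Turn the dial until the long zero mark clicks in at the index line by the shackle, pull the shackle open, and take the padlock out of the lugs, leaving the box's lid shut and the other things on the bench undisturbed. Finish while still holding the open padlock in the gripper, dial up and level, about 10 cm clear above the box; do not put it down.

Things in the scene. Friction and masses are not known exactly. Their poses are not given: they have to be found in the camera images.
- lock: steel padlock lying on its back on the box's front deck. Body 52 long (x) x 50 wide (y) x 24 mm thick, flat sides, 0.3 kg in all; origin: centre of the underside; +x along the shackle, away from the robot, +z up out of the dial face. It is loose: it can slide, and yaw a few degrees, on the deck. On its face a 41 mm dial disc, 3 mm thick, carries the knob
- knob (a point): on the dial's axis at mid height of its round ribbed knob, 26 mm in diameter and 16 mm high; 35 mm above the lock's underside, 11 mm above its face. Its axes are the lock's: it does not turn with the dial
- dial (a joint): dial angle, positive anticlockwise seen from above; 0 with the zero mark at the index line. Starts one to three clicks clockwise of there (negative). Endless; ten clicks to the turn, 0.628 rad apart, about 0.03 N m to pass one; let go, it settles in the nearest. Only in the click at zero does it free the shackle, and it cannot be turned while the shackle is open
- zero_mark (a point): the dial's long white zero mark (its line goes on over the knob's top; the other nine ticks are short), 18 mm from the dial's axis, 27 mm above the lock's underside; turns with the dial. The index is a black line on the lock's face at the dial's rim on the shackle side (+x)
- shackle (a joint): how far the shackle is drawn out of the body along the lock's +x: 0 shut, 0.018 m fully open. About 2.5 N of friction; stays where left; does not swivel. Draw the two apart: pull the body towards the robot till the bow catches on the lugs and comes out (about 25 mm slack, then 18 mm), or pull the bow away from the robot, the body bearing on the lugs
- bow (a point): middle of the bow of the U-shaped shackle, in the centre of its 8 mm round bar; 66 mm from the lock's centre when shut, 12 mm above the underside. Legs 32 mm apart between centres (y = +16 and -16 mm). About 20 mm of free room between bow and lugs when shut
- toe (a point): end of the shackle leg at the lock's y = -16 mm, which comes free of the body (the other leg stays in it). Shut, this leg runs through the slots of both lugs. Fully open, 13 mm of clear gap lies between the toe and the body's end: with the lugs standing in that gap, close to the body's end, the lock lifts straight up and off
- deck_lug (a point): centre of the slot, 12 mm above the deck, on the robot side of two steel lugs that stand face to face, one on the deck, one on the lid: together 6.2 mm thick (from this point along the box's +x), 30 mm wide (y), 28 mm high above the deck, slot 13 mm wide, from 5 to 19 mm above the deck. Its axes are the box's
- box: grey steel box bolted to the bench (cannot move), 235 deep (x) x 280 wide (y) x 85 mm high. Origin: at bench height, under the middle of the seam between the fixed front deck (125 mm deep, towards the robot) and the lid; +x away from the robot. Deck and lid tops are level at 85 mm
- lid (a joint): opening angle of the box's lid, hinged at its far edge; 0 is shut, and it stays shut by its weight
- cast: bystander: loose plaster dental cast, 62 mm across, 31 mm high; origin under its centre
- articulator: bystander: loose aluminium articulator with two casts, about 100 x 96 mm, 119 mm high; origin under its centre
- brush_pot: bystander: white ceramic pot, 66 mm across, 75 mm high, with brushes standing to about 200 mm; origin under its centre
Things that resemble listed ones, but are neither listed nor needed, are in the scene too. Of the things like the lock, leave any that is blue or orange; of the rest the smaller one is meant.

How it is judged:
On the way, in this order (a step that is already met when the one before it is completed fails the run):
1. the dial's zero mark is at the index (within about 0.11 rad) with the shackle still shut (x of zero_mark in the frame of lock above 0.01 m and y of zero_mark in the frame of lock between -0.002 and 0.002 m and value of joint shackle below 0.004 m), for 0.2 s.
2. the shackle is pulled open (10 mm or more) while the lock is still in the lugs (value of joint shackle above 0.01 m and z of lock in the frame of box below 0.1 m), for 0.1 s.
At the end, for the whole second after the job is handed in: the lock, shackle open (drawn out at least 8 mm), is held still in the fingers over the box (within 160 mm of its middle, level distance), its underside at least 60 mm above the box's top, dial up within 0.3 rad of level, touching nothing of the box; the lid is shut (below 0.05 rad) (z of lock in the frame of box above 0.145 m and angle between lock's own z axis and vertical below 0.3 rad and value of joint shackle above 0.008 m and contact force between lock and the fingers above 2 N and contact force between lock and box below 0.3 N and linear speed of lock below 0.03 m/s and value of joint lid below 0.05 rad and horizontal distance between lock and box below 0.16 m); the arm keeps its last pose, push and grip.
It fails at once if a bystander is disturbed (moved more than 20 mm) (distance of any of cast, articulator, brush_pot from where it was at the start of the episode above 0.02 m).
It fails at once if the lid is lifted (value of joint lid above 0.1 rad).
It also fails if it takes over 72 s, if anything falls off the work surface, if the arm or the gripper's body presses on something with over 40 N, if the wrist force passes 120 N, or if a joint passes its speed limit or range.

### The arm

A 7-joint arm with a two-finger parallel gripper is mounted at the origin on the work surface. World frame = base frame: x ahead of the robot, y to its left, z up, the work surface at z = 0. Lengths are in m, angles in rad, forces in N, time in s.
With the tool pointing down it reaches from about 0.425 to 0.925 m from the base axis. Payload 6.8 kg.
Tool frame: the origin (TCP) lies at the very end of the fingers, on their centre line; the grasp point (between the pads) lies 19 mm behind it; z points along the fingers, y is the line along which they close (so a half turn about z gives the same grasp; the last joint's range is limited). The gripper opens to 85 mm and grips with 20 to 120 N. Pads are 22 mm wide; open, the fingers measure 114 mm over their backs; the gripper's body (76 mm by 85 mm) begins 54 mm behind the grasp point. The pads swing forward as they close: fully open they stand 13 mm farther back than shut.
Start: joints at [1.117, 0.477, 0.022, 1.555, -0.011, 1.109, -0.083], TCP at [0.229, -0.635, 0.231] pointing down, gripper open.
Joint ranges: [-2.96, 2.96], [-0.34, 2.1], [-1.41, 1.46], [0.24, 2.44], [-1.37, 4.51], [0.17, 1.92], [-2.96, 2.96]. Speed limits (rad/s): [2.39, 2.39, 3.14, 3.14, 3.14, 3.14, 3.14].

### API

Orientations are given as a unit quaternion [w, x, y, z].
In Python, from station import telemetry, viewer, job, search_frame, cut_out gives the robot as it stands. The module is installed in compiled form; this text tells all that it offers.
- The arm moves only by the shell command python3 -m crank 'ROWS' [FORCE]. ROWS is JSON, a list of rows, each an object with "delta_rot": the turn, a rotation vector about the tool's x, y, z in degrees, a list of three; "xyz": the shift along the tool's x, y, z in m, a list of three; "fingers": the gripper command: -1 is fully open, 1 is shut, values between are in proportion. In form: [{"delta_rot": [ax, ay, az], "xyz": [dx, dy, dz], "fingers": fingers}, ...]. A call has 1 to 10 rows; each row is the pose to reach, as a shift and turn from the pose commanded when the call began, along the tool's axes at that moment; what a row does not reach only later rows make up. A row lasts 1/10 s, in which the tool goes at most 50 mm and 8.59 degrees, less where a joint would pass 70% of its speed; a pose out of reach is approached as far as the arm can. A call with a gripper value outside its range is refused whole. The fingers move at their own pace and stop on an object; FORCE is the grip in N (left out, the last holds). Time passes only in rows, so rows that repeat a pose let the fingers close. It gives the time, the measured TCP pose, the force, the opening and the grip force at its end, in the units of the state.
- telemetry.get_obs(): the state, without advancing time (a new reading comes with each control period).
- viewer.read_camera(name): name is "scene" or "side" or "wrist"; returns a dict with "img" (400x640x3 uint8, red, green, blue), "fx", "fy", "cx", "cy" (pixels), "origin" and "rotation" of the camera in the world. Camera axes: x right, y up, looking along -z (the intrinsics and any distortion apply to the point x, -y, -z); pixel columns grow to the right and rows downward; lengths in m; the calibration is good to about 2 mm. A picture is of the moment at which its call begins. There is no depth.
- job.hand_in(): hands the job in; it is judged then, once.
Trained networks look in the newest picture that a camera, given by its name, has taken for a name from the list of things; names that differ only in an ending like _2 or _b are one class to them, and where a whole thing is asked for, a point or a joint stands for the part that bears it (a point fixed in the world has none). Each returns a list of dicts, best first, with "score" (0 to 1); they miss things now and then, are a little off and sometimes report something else, mostly with a low value. They report only what shows in the picture. A call takes as long as a camera call. They do not tell look-alikes from the thing itself.
- search_frame(camera, thing): "pixel" ([column, row] in pixels, amid what is visible of it).
- cut_out(camera, thing): "pixels" (400x640 bool, what is visible of it) and "pixel" ([column, row] in pixels, amid what is visible of it).
The state is a dict: "t": time; "q": joint angles; "joint_vel": joint speeds; "joint_torque": joint torques, N m; "eef_pos": TCP position; "tool_rot": TCP orientation; "contact_force": force on the tool from outside, world axes, zero at the start; "torque": the same for the moment, N m; "gripper_width": opening from 0.0 (shut) to 1.0 (fully open); "grasp_force": force on a finger pad.
Only numpy, scipy, OpenCV 4.12 (cv2) and the standard library are available. Lean on these libraries where they do the work, as an engineer would, in place of code of your own. Each camera call takes 0.05 s, during which the arm holds its last target. There are 200 camera calls.

## Working session

There is one attempt and no reset: what is moved stays moved. The work goes in short steps, Python scripts to look and compute and a shell command to move; the robot and the scene stay as the last step left them, time stands still between calls to the robot, and variables do not carry over. Pictures are saved under pics/ and viewed, at most 10 in all, crops included, and the job is handed in when it is done.

```bash
mkdir -p pics
cat > h.py <<'E'
import numpy as np, cv2
from station import telemetry, viewer, job, search_frame, cut_out
from scipy.spatial.transform import Rotation as R
def cam(n):
    return viewer.read_camera(n)
def save(c,n): cv2.imwrite('pics/'+n,c['img'][...,::-1])
def Rm(c):
    r=np.array(c['rotation'],float)
    return r if r.shape==(3,3) else R.from_quat(r[[1,2,3,0]]).as_matrix()
def at(c,px,z):
    d=Rm(c)@np.array([(px[0]-c['cx'])/c['fx'],-(px[1]-c['cy'])/c['fy'],-1.]); o=np.array(c['origin'])
    return o+d*(z-o[2])/d[2]
def proj(c,p):
    v=Rm(c).T@(np.array(p)-c['origin']); return [c['cx']+c['fx']*v[0]/-v[2], c['cy']-c['fy']*v[1]/-v[2]]
E
python3 - <<'E'
from h import *
print(telemetry.get_obs())
for n in ['scene','side','wrist']:
    c=cam(n); save(c,n+'0.png'); print({k:v for k,v in c.items() if k!='img'})
    for t,z in [('lock',.109),('knob',.12),('deck_lug',.1),('box',.085),('zero_mark',.112),('bow',.097)]:
        for r in search_frame(n,t)[:4]: print(n,t,np.round(r['pixel']),round(r['score'],2),at(c,r['pixel'],z).round(3))
a=[cv2.imread('pics/%s0.png'%n) for n in ['scene','side']]
cv2.imwrite('pics/a.png',cv2.resize(np.vstack(a),None,fx=.75,fy=.75))
E
```

```text
{'t': 0.0, 'q': array([ 1.11690743,  0.4778006 ,  0.02234656,  1.55644828, -0.01151233,
        1.10930699, -0.08309525]), 'joint_vel': array([ 0.00037884, -0.00018897,  0.00031238,  0.00013576, -0.00030202,
        0.00013681,  0.00075889]), 'joint_torque': array([-4.41668290e-04, -5.96456659e+01,  1.60784461e+00, -2.81203544e+01,
        1.24589272e-02,  9.37049626e-03,  2.38308394e-05]), 'eef_pos': array([ 0.22856784, -0.63449245,  0.23032686]), 'tool_rot': array([-8.90542558e-04,  9.85089260e-01,  1.72041589e-01, -2.20850413e-04]), 'contact_force': array([ 0.48838119, -0.05208518, -0.12532978]), 'torque': array([-0.00575096, -0.05096585, -0.02002345]), 'grasp_force': 0.0, 'gripper_width': 1.0001753406180272}
{'fx': 514.7722202353546, 'fy': 514.7722202353546, 'cx': 311.937176824791, 'cy': 194.59572693623713, 'origin': array([ 1.46831955, -0.58521126,  0.88372454]), 'rotation': array([0.78260343, 0.40142107, 0.21299789, 0.4254702 ])}
scene lock [252. 188.] 0.86 [ 0.467 -0.111  0.109]
scene lock [336. 181.] 0.85 [0.561 0.091 0.109]
scene lock [285. 212.] 0.76 [ 0.601 -0.09   0.109]

[... 1278 characters left out ...]
016  0.12 ]
side knob [343. 180.] 0.7 [ 0.562 -0.058  0.12 ]
side deck_lug [337. 195.] 0.89 [ 0.555 -0.008  0.1  ]
side box [338. 196.] 0.96 [ 0.559 -0.018  0.085]
side zero_mark [346. 175.] 0.69 [ 0.57  -0.092  0.112]
side zero_mark [333. 259.] 0.56 [0.438 0.214 0.112]
side zero_mark [294. 167.] 0.44 [ 0.738 -0.035  0.112]
side bow [342. 284.] 0.7 [0.385 0.26  0.097]
side bow [389. 212.] 0.64 [ 0.386 -0.031  0.097]
side bow [326. 174.] 0.58 [ 0.634 -0.073  0.097]
{'fx': 358.3677837559901, 'fy': 358.3677837559901, 'cx': 318.28488061123005, 'cy': 200.381229899986, 'origin': array([ 0.29950583, -0.61055839,  0.37393132]), 'rotation': array([ 0.8096591 , -0.1200826 ,  0.08425269, -0.56827264])}
```

View pics/a.png

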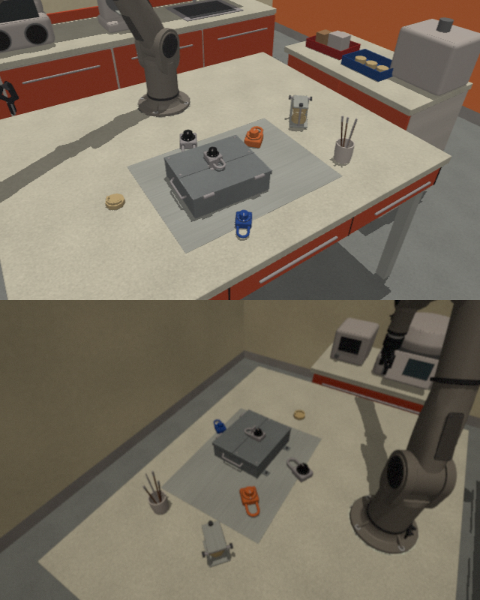

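```bash
python3 -m crank '[{"delta_rot":[0,0,0],"xyz":[0,0,-0.07],"fingers":-1},{"delta_rot":[0,0,0],"xyz":[0.414,-0.44,-0.1],"fingers":-1},{"delta_rot":[0,0,0],"xyz":[0.414,-0.44,-0.1],"fingers":-1},{"delta_rot":[0,0,0],"xyz":[0.414,-0.44,-0.1],"fingers":-1},{"delta_rot":[0,0,10],"xyz":[0.414,-0.44,-0.1],"fingers":-1},{"delta_rot":[0,0,20],"xyz":[0.414,-0.44,-0.1],"fingers":-1},{"delta_rot":[0,0,20],"xyz":[0.414,-0.44,-0.1],"fingers":-1},{"delta_rot":[0,0,20],"xyz":[0.414,-0.44,-0.1],"fingers":-1},{"delta_rot":[0,0,20],"xyz":[0.414,-0.44,-0.1],"fingers":-1},{"delta_rot":[0,0,20],"xyz":[0.414,-0.44,-0.1],"fingers":-1}]'
python3 -m crank '[{"delta_rot":[0,0,0],"xyz":[0,0,0],"fingers":-1}]'; python3 -c "
from h import *
print(telemetry.get_obs()['eef_pos'])"
```

```text
t: 2.05
eef_pos: [0.4056, -0.2267, 0.3186]
tool_rot: [0.0, 1.0, -0.002, 0.0]
contact_force: [0.8, 0.5, 0.4]
gripper_width: 1.004
grasp_force: 0.0
t: 2.15
eef_pos: [0.4084, -0.222, 0.3191]
tool_rot: [-0.001, 1.0, 0.004, 0.001]
contact_force: [-0.9, -0.1, 0.9]
gripper_width: 1.003
grasp_force: 0.0
[ 0.40842458 -0.22203135  0.31913616]
```

```bash
python3 -m crank '[{"delta_rot":[0,0,0],"xyz":[0.06,-0.14,0],"fingers":-1},{"delta_rot":[0,0,0],"xyz":[0.06,-0.14,0],"fingers":-1},{"delta_rot":[0,0,0],"xyz":[0.06,-0.14,0],"fingers":-1},{"delta_rot":[0,0,0],"xyz":[0.06,-0.14,0],"fingers":-1},{"delta_rot":[0,0,0],"xyz":[0.06,-0.14,0],"fingers":-1}]'
python3 - <<'E'
from h import *
c=cam('wrist'); save(c,'w1.png'); print(c['origin'],Rm(c).round(2))
for t,z in [('lock',.1),('knob',.12),('deck_lug',.1),('zero_mark',.112),('bow',.097),('toe',.097)]:
    for r in search_frame('wrist',t)[:3]: print(t,np.round(r['pixel']),round(r['score'],2),at(c,r['pixel'],z).round(3))
E
```

```text
t: 2.65
eef_pos: [0.4659, -0.0881, 0.318]
tool_rot: [0.0, 1.0, -0.0, 0.0]
contact_force: [0.5, -0.3, 0.1]
gripper_width: 1.002
grasp_force: 0.0
[ 0.5409933  -0.08868743  0.46060258] [[ 0.    0.96  0.29]
 [-1.    0.    0.  ]
 [ 0.   -0.29  0.96]]
lock [299. 234.] 0.84 [ 0.393 -0.068  0.1  ]
lock [108. 152.] 0.82 [0.482 0.123 0.1  ]
lock [298.  16.] 0.71 [ 0.607 -0.07   0.1  ]
knob [299. 237.] 0.89 [ 0.399 -0.069  0.12 ]
knob [107. 151.] 0.8 [0.487 0.112 0.12 ]
knob [311.  48.] 0.62 [ 0.578 -0.082  0.12 ]
deck_lug [314.  83.] 0.63 [ 0.549 -0.084  0.1  ]
deck_lug [296.  10.] 0.37 [ 0.611 -0.068  0.1  ]
zero_mark [291. 248.] 0.9 [ 0.382 -0.06   0.112]
zero_mark [307.  52.] 0.72 [ 0.576 -0.078  0.112]
zero_mark [107. 147.] 0.69 [0.49  0.116 0.112]
bow [329. 206.] 0.96 [ 0.425 -0.1    0.097]
bow [ 72. 187.] 0.66 [0.445 0.17  0.097]
bow [299.  14.] 0.58 [ 0.609 -0.071  0.097]
toe [ 72. 185.] 0.71 [0.447 0.169 0.097]
toe [328. 195.] 0.65 [ 0.436 -0.099  0.097]
toe [295.   9.] 0.61 [ 0.613 -0.068  0.097]
```

View pics/w1.png

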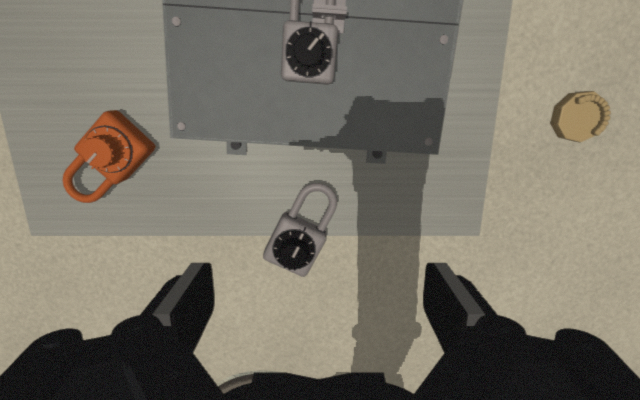

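```bash
python3 -m crank '[{"delta_rot":[0,0,0],"xyz":[0.12,0,0.05],"fingers":-1},{"delta_rot":[0,0,0],"xyz":[0.12,0,0.07],"fingers":-1},{"delta_rot":[0,0,0],"xyz":[0.12,0,0.07],"fingers":-1},{"delta_rot":[0,0,0],"xyz":[0.12,0,0.07],"fingers":-1},{"delta_rot":[0,0,0],"xyz":[0.12,0,0.07],"fingers":-1}]'
python3 - <<'E'
from h import *
c=cam('wrist'); save(c,'w2.png'); print(c['origin'])
for t,z in [('lock',.1),('knob',.12),('deck_lug',.1),('zero_mark',.112),('bow',.097),('toe',.097)]:
    for r in search_frame('wrist',t)[:2]: print(t,np.round(r['pixel'],1),round(r['score'],2),at(c,r['pixel'],z).round(4))
p=proj(c,[.59,-.08,.1]);print(p)
x,y=int(p[0]),int(p[1]);cv2.imwrite('pics/w2c.png',cv2.resize(c['img'][max(0,y-100):y+100,max(0,x-130):x+130,::-1],None,fx=3,fy=3,interpolation=cv2.INTER_CUBIC))
E
```

```text
t: 3.5
eef_pos: [0.5853, -0.0896, 0.2469]
tool_rot: [-0.0, 1.0, -0.002, -0.001]
contact_force: [-1.2, -0.6, -0.1]
gripper_width: 0.999
grasp_force: 0.0
[ 0.66074139 -0.09056181  0.38931084]
lock [294.9 341.7] 0.91 [ 0.4304 -0.0673  0.1   ]
lock [ 94.3 269.5] 0.75 [0.5079 0.1111 0.1   ]
knob [306.8 187. ] 0.83 [ 0.5893 -0.0813  0.12  ]
knob [298.1 346.5] 0.74 [ 0.4412 -0.0717  0.12  ]
deck_lug [304.9 128.3] 0.82 [ 0.6322 -0.0797  0.1   ]
deck_lug [302.  121.8] 0.4 [ 0.6373 -0.0774  0.1   ]
zero_mark [292.4 359.2] 0.92 [ 0.4205 -0.0655  0.112 ]
zero_mark [ 84.3 267.1] 0.68 [0.5165 0.1109 0.112 ]
bow [303.7 125.6] 0.92 [ 0.6341 -0.0786  0.097 ]
bow [ 58.3 301.2] 0.9 [0.4735 0.1529 0.097 ]
toe [300.7 122.6] 0.93 [ 0.6364 -0.0762  0.097 ]
toe [310.3  77.6] 0.72 [ 0.6705 -0.0842  0.097 ]
[np.float64(306.00452630571027), np.float64(179.95788217019734)]
```

View pics/w2c.png

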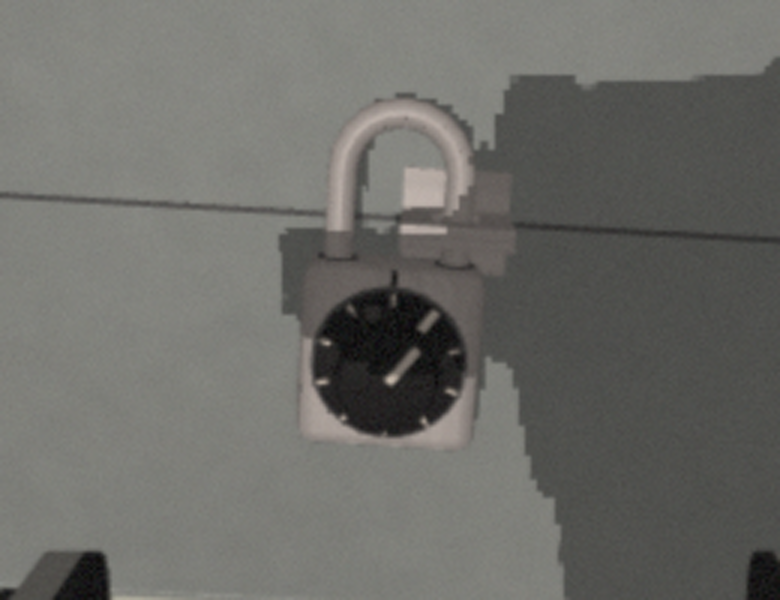

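Run:
```python
from h import *
o=telemetry.get_obs(); c=cam('wrist'); print(o['eef_pos'],o['q'])
f=lambda u,v,z:at(c,[176+u/3,79+v/3],z).round(4)
for n,u,v,z in [('dial',390,362,.112),('knobtop',390,380,.128),('index',394,278,.109),('bow',402,108,.097),('nearL',303,435,.109),('nearR',470,443,.109),('lugtop L',400,240,.113),('lugtop near',455,238,.113),('seamL',0,195,.085),('seamR',780,240,.085),('zero',430,321,.112)]: print(n,f(u,v,z))
```

```text
[ 0.58545808 -0.08948045  0.24911622] [ 0.32298234  0.34826338 -0.35250397  1.72200696  0.13376713  1.09321889
 -1.64594096]
dial [ 0.5766 -0.0802  0.112 ]
knobtop [ 0.5765 -0.0807  0.128 ]
index [ 0.5992 -0.0815  0.109 ]
bow [ 0.6429 -0.0837  0.097 ]
nearL [ 0.5544 -0.0554  0.109 ]
nearR [ 0.5518 -0.1023  0.109 ]
lugtop L [ 0.6102 -0.0833  0.113 ]
lugtop near [ 0.6107 -0.0977  0.113 ]
seamL [0.6184 0.0311 0.085 ]
seamR [ 0.6049 -0.192   0.085 ]
zero [ 0.588  -0.0911  0.112 ]
```

```bash
python3 -m crank '[{"delta_rot":[0,0,0],"xyz":[-0.008,-0.009,0.05],"fingers":-0.3},{"delta_rot":[0,0,0],"xyz":[-0.008,-0.009,0.1],"fingers":-0.3},{"delta_rot":[0,0,0],"xyz":[-0.008,-0.009,0.12],"fingers":-0.3},{"delta_rot":[0,0,0],"xyz":[-0.008,-0.009,0.132],"fingers":-0.3},{"delta_rot":[0,0,0],"xyz":[-0.008,-0.009,0.132],"fingers":-0.3},{"delta_rot":[0,0,0],"xyz":[-0.008,-0.009,0.132],"fingers":-0.3}]' 30
python3 -m crank '[{"delta_rot":[0,0,0],"xyz":[0,0,0],"fingers":1},{"delta_rot":[0,0,0],"xyz":[0,0,0],"fingers":1},{"delta_rot":[0,0,0],"xyz":[0,0,0],"fingers":1},{"delta_rot":[0,0,0],"xyz":[0,0,0],"fingers":1},{"delta_rot":[0,0,0],"xyz":[0,0,0],"fingers":1},{"delta_rot":[0,0,0],"xyz":[0,0,0],"fingers":1}]' 30
```

```text
t: 4.5
eef_pos: [0.5788, -0.0803, 0.1174]
tool_rot: [0.0, 1.0, -0.002, 0.001]
contact_force: [-0.0, 0.0, 0.6]
gripper_width: 0.648
grasp_force: 0.0
t: 5.1
eef_pos: [0.5787, -0.0803, 0.1176]
tool_rot: [0.0, 1.0, -0.002, 0.001]
contact_force: [-1.0, -0.5, 5.7]
gripper_width: 0.273
grasp_force: 29.1
```

```bash
python3 -m crank '[{"delta_rot":[0,0,-7],"xyz":[0,0,0],"fingers":1},{"delta_rot":[0,0,-14],"xyz":[0,0,0],"fingers":1},{"delta_rot":[0,0,-21],"xyz":[0,0,0],"fingers":1},{"delta_rot":[0,0,-28],"xyz":[0,0,0],"fingers":1},{"delta_rot":[0,0,-35],"xyz":[0,0,0],"fingers":1},{"delta_rot":[0,0,-42],"xyz":[0,0,0],"fingers":1},{"delta_rot":[0,0,-42],"xyz":[0,0,0],"fingers":1},{"delta_rot":[0,0,-42],"xyz":[0,0,0],"fingers":1}]'
python3 -m crank '[{"delta_rot":[0,0,0],"xyz":[0,0,0],"fingers":-0.3},{"delta_rot":[0,0,0],"xyz":[0,0,0],"fingers":-0.3},{"delta_rot":[0,0,0],"xyz":[0,0,0],"fingers":-0.3},{"delta_rot":[0,0,0],"xyz":[0,0,-0.05],"fingers":-0.3},{"delta_rot":[0,0,0],"xyz":[0,0,-0.09],"fingers":-0.3},{"delta_rot":[0,0,21],"xyz":[0,0,-0.09],"fingers":-0.3},{"delta_rot":[0,0,42],"xyz":[0.0,0,-0.09],"fingers":-1},{"delta_rot":[0,0,45],"xyz":[0,0,-0.09],"fingers":-1},{"delta_rot":[0,0,45],"xyz":[0,0,-0.09],"fingers":-1},{"delta_rot":[0,0,45],"xyz":[0,0,-0.09],"fingers":-1}]'
python3 - <<'E'
from h import *
c=cam('wrist'); save(c,'w3.png'); print(c['origin'],telemetry.get_obs()['eef_pos'])
p=proj(c,[.59,-.08,.1]);print(p)
x,y=int(p[0]),int(p[1]);x0,y0=max(0,x-130),max(0,y-100);print(x0,y0);cv2.imwrite('pics/w3c.png',cv2.resize(c['img'][y0:y+100,x0:x+130,::-1],None,fx=3,fy=3,interpolation=cv2.INTER_CUBIC))
E
```

```text
t: 5.9
eef_pos: [0.5781, -0.0785, 0.1175]
tool_rot: [-0.0, 0.934, 0.357, 0.001]
contact_force: [-2.6, 3.9, 8.5]
gripper_width: 0.276
grasp_force: 29.5
t: 6.9
eef_pos: [0.5776, -0.0805, 0.2059]
tool_rot: [0.0, 1.0, -0.013, -0.0]
contact_force: [0.5, 0.4, -0.2]
gripper_width: 1.003
grasp_force: 0.0
[ 0.65263643 -0.08305854  0.3485145 ] [ 0.5776148  -0.0803873   0.20599469]
[np.float64(316.20200269949953), np.float64(183.3613203169914)]
186 83
```

View pics/w3c.png

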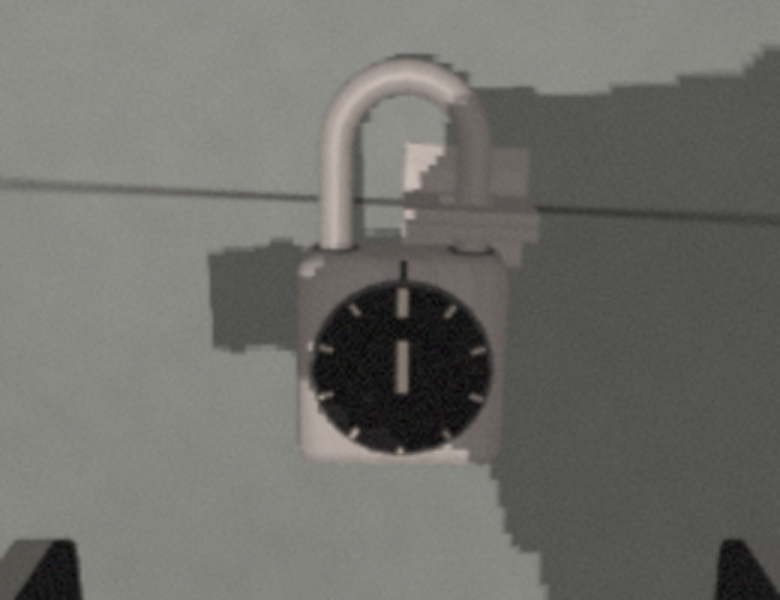

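```bash
python3 -m crank '[{"delta_rot":[0,0,0],"xyz":[0,0,0.05],"fingers":-1},{"delta_rot":[0,0,0],"xyz":[0,0.001,0.09],"fingers":-1},{"delta_rot":[0,0,0],"xyz":[0,0.001,0.118],"fingers":-1},{"delta_rot":[0,0,0],"xyz":[0,0.001,0.118],"fingers":-1},{"delta_rot":[0,0,0],"xyz":[0,0.001,0.118],"fingers":1},{"delta_rot":[0,0,0],"xyz":[0,0.001,0.118],"fingers":1},{"delta_rot":[0,0,0],"xyz":[0,0.001,0.118],"fingers":1},{"delta_rot":[0,0,0],"xyz":[0,0.001,0.118],"fingers":1},{"delta_rot":[0,0,0],"xyz":[0,0.001,0.118],"fingers":1},{"delta_rot":[0,0,0],"xyz":[0,0.001,0.118],"fingers":1}]' 50
```

```text
t: 7.95
eef_pos: [0.5793, -0.0814, 0.0903]
tool_rot: [0.0, 1.0, -0.01, 0.002]
contact_force: [-0.7, -0.3, 6.5]
gripper_width: 0.575
grasp_force: 53.6
```

```bash
python3 -m crank '[{"delta_rot":[0,0,0],"xyz":[-0.005,0,-0.001],"fingers":1},{"delta_rot":[0,0,0],"xyz":[-0.012,0,-0.001],"fingers":1},{"delta_rot":[0,0,0],"xyz":[-0.019,0,-0.001],"fingers":1},{"delta_rot":[0,0,0],"xyz":[-0.022,0,-0.001],"fingers":1}]'
python3 -m crank '[{"delta_rot":[0,0,0],"xyz":[-0.004,0,0],"fingers":1},{"delta_rot":[0,0,0],"xyz":[-0.008,0,0],"fingers":1},{"delta_rot":[0,0,0],"xyz":[-0.012,0,0],"fingers":1},{"delta_rot":[0,0,0],"xyz":[-0.016,0,0],"fingers":1}]'
```

```text
t: 8.35
eef_pos: [0.5569, -0.0808, 0.0903]
tool_rot: [0.0, 1.0, -0.01, 0.002]
contact_force: [6.8, -0.8, 2.4]
gripper_width: 0.572
grasp_force: 53.2
t: 8.75
eef_pos: [0.5418, -0.0805, 0.0903]
tool_rot: [0.0, 1.0, -0.01, 0.003]
contact_force: [6.3, -0.1, 4.4]
gripper_width: 0.574
grasp_force: 53.2
```

```bash
python3 -m crank '[{"delta_rot":[0,0,0],"xyz":[-0.001,0,0],"fingers":1},{"delta_rot":[0,0,0],"xyz":[-0.002,0,0],"fingers":1},{"delta_rot":[0,0,0],"xyz":[-0.002,0,0],"fingers":1}]'
```

```text
t: 9.05
eef_pos: [0.5396, -0.0804, 0.0903]
tool_rot: [0.0, 1.0, -0.01, 0.003]
contact_force: [5.1, -0.3, 4.7]
gripper_width: 0.565
grasp_force: 53.3
```

```bash
python3 -m crank '[{"delta_rot":[0,0,0],"xyz":[-0.001,0,0],"fingers":1},{"delta_rot":[0,0,0],"xyz":[-0.002,0,0],"fingers":1},{"delta_rot":[0,0,0],"xyz":[-0.002,0,0],"fingers":1}]'
```

```text
t: 9.35
eef_pos: [0.5389, -0.0805, 0.0903]
tool_rot: [-0.0, 1.0, -0.01, 0.004]
contact_force: [10.5, -1.3, -0.0]
gripper_width: 0.579
grasp_force: 52.8
```

```bash
python3 -m crank '[{"delta_rot":[0,0,0],"xyz":[0.01,0,0],"fingers":1},{"delta_rot":[0,0,0],"xyz":[0.02,0,0],"fingers":1},{"delta_rot":[0,0,0],"xyz":[0.03,0,0],"fingers":1},{"delta_rot":[0,0,0],"xyz":[0.038,0,0],"fingers":1},{"delta_rot":[0,0,0],"xyz":[0.044,0,0],"fingers":1},{"delta_rot":[0,0,0],"xyz":[0.044,0,0],"fingers":1}]'
python3 -m crank '[{"delta_rot":[0,0,0],"xyz":[0.001,0,0],"fingers":1},{"delta_rot":[0,0,0],"xyz":[0.002,0,0],"fingers":1},{"delta_rot":[0,0,0],"xyz":[0.002,0,0],"fingers":1}]'
```

```text
t: 9.95
eef_pos: [0.5766, -0.0817, 0.0903]
tool_rot: [0.001, 1.0, -0.01, -0.003]
contact_force: [-11.1, 0.0, 22.2]
gripper_width: 0.566
grasp_force: 55.4
t: 10.25
eef_pos: [0.5766, -0.0817, 0.0903]
tool_rot: [0.001, 1.0, -0.01, -0.005]
contact_force: [-17.7, 0.1, 28.0]
gripper_width: 0.575
grasp_force: 56.1
```

```bash
python3 -m crank '[{"delta_rot":[0,0,0],"xyz":[-0.004,0,0],"fingers":1},{"delta_rot":[0,0,0],"xyz":[-0.005,0,0],"fingers":1},{"delta_rot":[0,0,0],"xyz":[-0.005,0,0],"fingers":1}]'
python3 - <<'E'
from h import *
c=cam('wrist'); s=cam('scene'); d=cam('side'); print(telemetry.get_obs()['eef_pos'])
im=[]
im.append(cv2.resize(c['img'][20:220,185:455],(780,578)))
p=proj(s,[.62,-.085,.1]);x,y=map(int,p)
a=cv2.resize(s['img'][y-40:y+40,x-50:x+50],(390,312),interpolation=cv2.INTER_CUBIC)
p=proj(d,[.62,-.085,.1]);x,y=map(int,p)
b=cv2.resize(d['img'][y-40:y+40,x-50:x+50],(390,312),interpolation=cv2.INTER_CUBIC)
o=np.vstack([cv2.resize(c['img'][0:200,120:520],(560,280),interpolation=cv2.INTER_CUBIC),np.zeros((2,560,3),np.uint8)])
o=np.vstack([np.hstack([o,np.zeros((282,220,3),np.uint8)]),np.hstack([a,b])])
cv2.imwrite('pics/j1.png',o[...,::-1]);print(o.shape)
E
```

```text
t: 10.55
eef_pos: [0.5765, -0.0816, 0.0903]
tool_rot: [0.0, 1.0, -0.01, 0.001]
contact_force: [0.4, -1.2, 11.2]
gripper_width: 0.572
grasp_force: 54.0
[ 0.57653302 -0.08166236  0.09029423]
(594, 780, 3)
```

View pics/j1.png

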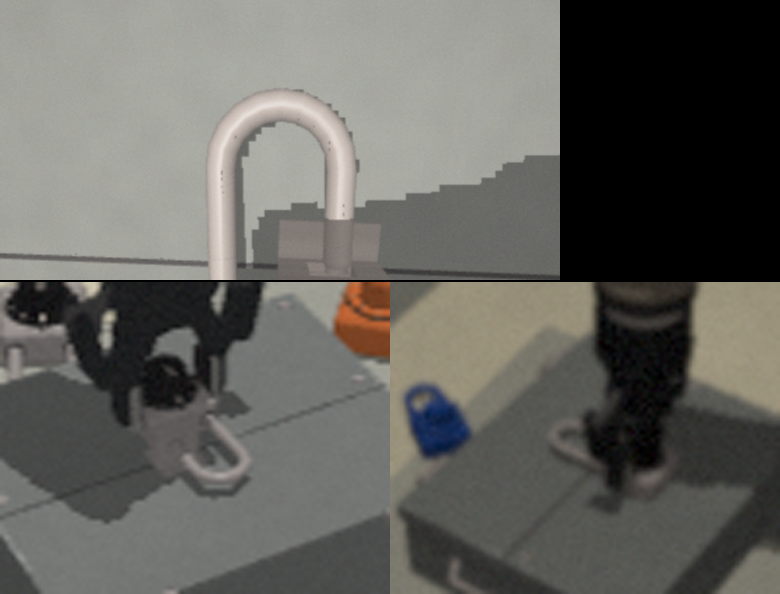

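```bash
python3 -m crank '[{"delta_rot":[0,0,0],"xyz":[0,0,-0.001],"fingers":1},{"delta_rot":[0,0,0],"xyz":[0,0,-0.002],"fingers":1},{"delta_rot":[0,0,0],"xyz":[0,0,-0.002],"fingers":1}]'
python3 -m crank '[{"delta_rot":[0,0,0],"xyz":[0.001,0,0],"fingers":1},{"delta_rot":[0,0,0],"xyz":[0.002,0,0],"fingers":1},{"delta_rot":[0,0,0],"xyz":[0.003,0,0],"fingers":1},{"delta_rot":[0,0,0],"xyz":[0.003,0,0],"fingers":1}]'
python3 - <<'E'
from h import *
c=cam('wrist');print(telemetry.get_obs()['eef_pos'])
f=lambda u,v,z:at(c,[120+u/1.4,v/1.4],z).round(4)
print(f(283,105,.097),f(278,222,.113),f(325,222,.113))
E
```

```text
t: 11.0
eef_pos: [0.5751, -0.0813, 0.0904]
tool_rot: [0.0, 1.0, -0.01, -0.001]
contact_force: [-0.9, 0.2, 1.9]
gripper_width: 0.57
grasp_force: 52.9
t: 11.4
eef_pos: [0.5798, -0.0812, 0.0906]
tool_rot: [-0.0, 1.0, -0.01, -0.0]
contact_force: [-0.3, 0.1, -2.5]
gripper_width: 0.577
grasp_force: 52.5
[ 0.57964989 -0.08119695  0.09054469]
[ 0.6605 -0.0847  0.097 ] [ 0.6332 -0.0829  0.113 ] [ 0.633  -0.0943  0.113 ]
```

```bash
python3 -m crank '[{"delta_rot":[0,0,0],"xyz":[0.001,0,0],"fingers":1},{"delta_rot":[0,0,0],"xyz":[0.002,0,0],"fingers":1},{"delta_rot":[0,0,0],"xyz":[0.003,0,0],"fingers":1},{"delta_rot":[0,0,0],"xyz":[0.0035,0,0],"fingers":1},{"delta_rot":[0,0,0],"xyz":[0.0035,0,0],"fingers":1}]'
```

```text
t: 11.95
eef_pos: [0.5833, -0.0814, 0.091]
tool_rot: [0.0, 1.0, -0.01, 0.0]
contact_force: [1.0, 0.2, -3.6]
gripper_width: 0.573
grasp_force: 52.5
```

```bash
python3 -m crank '[{"delta_rot":[0,0,0],"xyz":[0.001,0,0],"fingers":1},{"delta_rot":[0,0,0],"xyz":[0.002,0,0],"fingers":1},{"delta_rot":[0,0,0],"xyz":[0.003,0,0],"fingers":1},{"delta_rot":[0,0,0],"xyz":[0.003,0,0],"fingers":1}]'
```

```text
t: 12.35
eef_pos: [0.5846, -0.0814, 0.0906]
tool_rot: [0.0, 1.0, -0.01, -0.002]
contact_force: [-5.8, 0.6, -0.3]
gripper_width: 0.57
grasp_force: 52.8
```

```bash
python3 -m crank '[{"delta_rot":[0,0,0],"xyz":[-0.002,0,0],"fingers":1},{"delta_rot":[0,0,0],"xyz":[-0.0045,0,-0.001],"fingers":1},{"delta_rot":[0,0,0],"xyz":[-0.0045,0,-0.003],"fingers":1},{"delta_rot":[0,0,0],"xyz":[-0.0045,0,-0.006],"fingers":1},{"delta_rot":[0,0,0],"xyz":[-0.0045,0,-0.009],"fingers":1},{"delta_rot":[0,0,0],"xyz":[-0.0045,0,-0.009],"fingers":1}]'
```

```text
t: 12.95
eef_pos: [0.5823, -0.0813, 0.1007]
tool_rot: [0.0, 1.0, -0.01, 0.001]
contact_force: [-0.4, -0.3, -2.9]
gripper_width: 0.574
grasp_force: 52.4
```

```bash
python3 -m crank '[{"delta_rot":[0,0,0],"xyz":[0,0,-0.01],"fingers":1},{"delta_rot":[0,0,0],"xyz":[0,0,-0.025],"fingers":1},{"delta_rot":[0,0,0],"xyz":[0,0,-0.045],"fingers":1},{"delta_rot":[0,0,0],"xyz":[0,0,-0.065],"fingers":1},{"delta_rot":[0,0,0],"xyz":[0,0,-0.085],"fingers":1},{"delta_rot":[0,0,0],"xyz":[0,0,-0.095],"fingers":1},{"delta_rot":[0,0,0],"xyz":[0,0,-0.095],"fingers":1},{"delta_rot":[0,0,0],"xyz":[0,0,-0.095],"fingers":1},{"delta_rot":[0,0,0],"xyz":[0,0,-0.095],"fingers":1}]'
python3 - <<'E'
from h import *
c=cam('wrist'); s=cam('scene'); print(telemetry.get_obs()['eef_pos'])
p=proj(s,[.62,-.085,.16]);x,y=map(int,p)
a=cv2.resize(s['img'][y-70:y+70,x-85:x+85],(400,330),interpolation=cv2.INTER_CUBIC)
b=cv2.resize(c['img'],(400,330)); cv2.imwrite('pics/f.png',np.hstack([a,b])[...,::-1])
E
```

```text
t: 13.85
eef_pos: [0.5808, -0.0813, 0.1939]
tool_rot: [-0.0, 1.0, -0.01, -0.001]
contact_force: [-0.7, 0.3, -3.6]
gripper_width: 0.577
grasp_force: 52.5
[ 0.58100266 -0.08129935  0.1939386 ]
```

View pics/f.png

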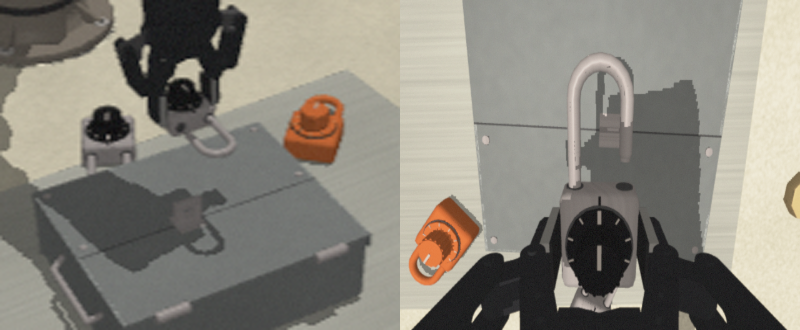

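The lock is held level with the shackle open, about 10 cm above the box. It is clear of the lugs and the lid is shut.

```bash
python3 -c "
from station import job
print(job.hand_in())"
```

```text
the job is handed in; nothing more can be done
None
```

The job is handed in: the dial is at zero and the open padlock is out of the lugs, held level in the gripper about 10 cm above the shut box; no judging result was returned.

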